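# Arrow marker stowed ready, sprung lid held at the pointer

## Robot

A 6-joint arm with a two-finger parallel gripper is mounted at the origin on the work surface. World frame = base frame: x ahead of the robot, y to its left, z up, the work surface at z = 0. Lengths are in mm, angles in rad, forces in N, time in s.
With the tool pointing down it reaches from about 350 to 975 mm from the base axis. Payload 7.1 kg.
Tool frame: the origin (TCP) lies at the very end of the fingers, on their centre line; the grasp point (between the pads) lies 19 mm behind it; z points along the fingers, y is the line along which they close (so a half turn about z gives the same grasp; the last joint's range is limited). The gripper opens to 88 mm and grips with 3 to 60 N. Pads are 20 mm wide; open, the fingers measure 115 mm over their backs; the gripper's body (75 mm by 178 mm) begins 61 mm behind the grasp point.
Start: joints at [-1.125, 0.423, 1.63, -0, 1.089, -0.019], TCP at [280.166, -558.669, 222.675] pointing down, gripper open.
Joint ranges: [-3, 3], [-0.9, 2.11], [0.09, 2.58], [-1.31, 4.45], [0.11, 2.69], [-2.54, 2.54]. Speed limits (rad/s): [2.39, 2.39, 3.01, 3.14, 3.14, 3.14].

## Interface

Orientations are given as a rotation vector (axis times angle).
In Python, from workcell import ctrl gives the robot as it stands. The module is installed in compiled form; this text tells all that it offers.
- The arm moves only by the shell command python3 -m inch 'ROWS'. ROWS is JSON, a list of rows, each a list of 7 numbers: the shift along the tool's x, y, z scaled (see below), then the turn, a rotation vector about the tool's x, y, z scaled (see below), then the closure, from -1 (fully open) to 1 (shut). In form: [[tx, ty, tz, wx, wy, wz, hand], ...]. A call has 1 to 10 rows; each row is the pose to reach, as a shift and turn from the pose commanded when the call began, along the tool's axes at that moment; what a row does not reach only later rows make up. The controller multiplies each number of a shift by 0.15 m and each number of a turn by pi/4 rad. A row lasts 1/8 s, in which the tool goes at most 62.5 mm and 10.7 degrees, less where a joint would pass 70% of its speed; a pose out of reach is approached as far as the arm can. A call with a number of a shift or a turn outside -1 to 1 is refused whole. A call with a gripper value outside its range is refused whole. The fingers move at their own pace and stop on an object; the grip force is fixed at half the most. Time passes only in rows, so rows that repeat a pose let the fingers close. It gives the time, the measured TCP pose, the force, the opening and the grip force at its end, in the units of the state.
- ctrl.get_obs(): the state, without advancing time (a new reading comes with each control period).
- ctrl.get_image(name): name is "scene" or "top" or "wrist"; returns the picture (480x640x3 uint8, red, green, blue); there is no depth.
- ctrl.camera_params(name): a dict with "vfov" (degrees; the focal length in pixels is half the picture's height over the tangent of half this angle, whatever the lens; pixels are square), "cx", "cy" (the principal point, pixels), "eye" and "attitude" of the camera in the world; the wrist camera has in their place "tool_from_camera" (4x4, takes a point from camera to tool coordinates, whose origin is the TCP and whose axes are the flange's). Camera axes: x right, y up, looking along -z (the intrinsics and any distortion apply to the point x, -y, -z); pixel columns grow to the right and rows downward; lengths in mm; the calibration is good to about 2 mm. A picture is of the moment at which its call begins: read the wrist's pose just before it. camera_params takes no time and is no camera call.
- ctrl.close_job(): hands the job in; it is judged then, once.
The state is a dict: "t": time; "qpos": joint angles; "qvel": joint speeds; "joint_torque": joint torques, N m; "ee_pos": TCP position; "orientation": TCP orientation; "ft_force": force on the tool from outside, world axes, zero at the start; "moment": the same for the moment, N m; "width": finger opening in mm; "grasp_force": force on a finger pad.
Only numpy, scipy, OpenCV 4.12 (cv2) and the standard library are available. Lean on these libraries where they do the work, as an engineer would, in place of code of your own. Each camera call takes 0.05 s, during which the arm holds its last target. There are 200 camera calls.

## Task

Lay the green arrow marker flat in the long compartment of the grey tray, its point towards the small compartment that holds the brass ring, and let go of it. Then lift the sprung lid of the marker case by its tab until the lid is in line with the set pointer on the side of the case, and finish while still holding it steady there so that a colleague can load the case. Leave the pointer and everything else on the shelf where it is.

Things in the scene. Friction and masses are not known exactly. Their poses are not given: they have to be found in the camera images.
- arrow: Flat green acrylic arrow marker, 86 mm long, 10 mm thick, 30 g, loose on the shelf. Origin: centre of its underside, midway between tail and point. +x runs along it to the point; z up. Shaft 16 mm wide from x = -43 to +16 mm; triangular head 31 mm wide at x = 16 mm, tapering to the point at x = 43 mm.
- arrow_tip (a point): The point of the arrow: 43 mm ahead of its origin, 5 mm above its underside.
- tray: Grey plastic tray, fixed. Origin: underside, below the long compartment's centre; +x points along the tray to its small compartment. Floor 4 mm thick, walls 3 mm thick, tops 14 mm above the shelf. Long compartment inside 98 (x) by 40 mm, its long walls cut away to the floor from x = -28 to +28 mm for fingers. Small compartment inside 40 by 40 mm, centred at x = 72 mm, holds a brass ring.
- tray_long (a point): Centre of the long compartment's floor, 4 mm above the shelf; axes as tray.
- case: Grey steel marker case, fixed, 170 mm (x) by 200 mm (y), 70 mm high without lid. Origin: centre of its underside. Its front faces its own -x; the lid's hinge axis runs along its y at x = +85 mm, 73 mm above the shelf. A quadrant scale (curved aluminium band) and the set pointer stand outside its +y side, 107 to 126 mm from the middle.
- lid (a joint): Angle of the lid (rad): 0 shut (level), as it starts; grows as its front edge rises; stop at 1.3. A spring and its 0.25 kg weight pull it shut: about 4 N at the tab when shut, 6 N at 0.8 rad; let go, it slams. The lid is a 6 mm aluminium plate, 174 mm from hinge to front edge, 200 mm wide.
- lid_tab (a point): Centre of the lid's black finger tab: an upright disc, 32 mm in diameter, 12 mm thick along the case's y (pinch across that), at the middle of the lid's front edge. It lies 155 mm from the hinge axis along the lid and 31 mm above the lid's mid-plane (28 mm above its top face); shut, 104 mm above the shelf. Site x axis: in the lid, front to hinge. The tab may pivot between the pads.
- pointer (a joint): Angle of the set pointer (rad), same zero, direction and axis as the lid's angle: the lid is in line with the pointer when both are equal. Stays where it is set, 0.45 to 0.8. The pointer is a dark steel strip, 125 mm long, 5 mm wide, that turns about the hinge axis outside the case's +y side.
- pointer_tip (a point): The pointer's free end, 125 mm from the hinge axis, 120 mm to the +y side of the case's middle.
- disc: Brass ring marker, 26 mm across, 8 mm high, loose in the tray's small compartment; leave it. Origin: centre of its underside.
- dish: Stainless kidney dish, about 155 by 90 mm, 37 mm high; leave it. Origin: centre of its underside.
- spare_knob: Brown bakelite knob, 42 mm across, 27 mm high; leave it. Origin: centre of its underside.
- insulator: Ribbed white ceramic insulator, 44 mm across, 58 mm high; leave it. Origin: centre of its underside.
- step_wedge: Aluminium step wedge, 70 by 28 mm, 25 mm high; leave it. Origin: centre of its underside.
- tape_roll: Paper tape roll lying flat, 76 mm across, 24 mm high; leave it. Origin: centre of its underside.
- cleaner: Bottle, 52 mm across, 130 mm high; leave it. Origin: centre of its underside.

How it is judged:
By the outcome, as a careful person would: the job done as asked, in the order asked, and still so for the second after the job is handed in, while the arm keeps its last pose, push and grip.
It also fails if it takes over 45 s, if anything falls off the work surface, if the arm or the gripper's body presses on something with over 40 N, if the wrist force passes 120 N, or if a joint passes its speed limit or range.

## Working session

There is one attempt and no reset: what is moved stays moved. The work goes in short steps, Python scripts to look and compute and a shell command to move; the robot and the scene stay as the last step left them, time stands still between calls to the robot, and variables do not carry over. Pictures are saved under pics/ and viewed, at most 10 in all, crops included, and the job is handed in when it is done.

```bash
mkdir -p pics; python3 - <<'E'
from workcell import ctrl
import cv2
for n in("scene","top"):
    p=ctrl.camera_params(n);print(n,p)
    cv2.imwrite(f"pics/{n}0.png",ctrl.get_image(n)[:,:,::-1])
print(ctrl.camera_params("wrist"));print(ctrl.get_obs())
E
```

```text
scene {'vfov': 55.15788741554512, 'cx': 313.25008587293064, 'cy': 237.83116061002752, 'eye': array([1159.40227768, -303.82070772,  846.11762839]), 'attitude': array([0.66439461, 0.38734352, 1.00163359])}
top {'vfov': 43.3330900935354, 'cx': 321.2594845233589, 'cy': 237.93693007104199, 'eye': array([ 382.44398424,   26.39959792, 1367.55319272]), 'attitude': array([ 0.11760598, -0.11709431, -1.55020574])}
{'vfov': 65.60006750310755, 'cx': 315.1860758618622, 'cy': 237.86153406208095, 'tool_from_camera': array([[-4.57602945e-04,  9.61729224e-01,  2.74001260e-01,
         7.66753487e+01],
       [ 9.99999576e-01,  2.21074464e-04,  8.94116245e-04,
         1.48777729e-01],
       [ 7.99323040e-04,  2.74001553e-01, -9.61728917e-01,
        -1.61828542e+02],
       [ 0.00000000e+00,  0.00000000e+00,  0.00000000e+00,
         1.00000000e+00]])}
{'t': 0.1, 'qpos': array([-1.12497766e+00,  4.23783456e-01,  1.63063779e+00,  3.51680708e-05,
        1.08855098e+00, -1.90174522e-02]), 'qvel': array([ 1.13652419e-03, -1.48086518e-03, -1.43702024e-03,  1.66939822e-04,
        4.22010975e-05,  1.48915531e-05]), 'joint_torque': array([-1.66271529e-03, -5.45615709e+01, -2.74323571e+01,  6.44389959e-02,
        1.86556211e-02, -7.25225823e-05]), 'ee_pos': array([ 279.97567313, -558.21542506,  221.95801499]), 'orientation': array([-3.05580985e+00, -7.23269892e-01,  4.10950679e-04]), 'ft_force': array([-0.26581519,  0.49053395, -0.13357122]), 'moment': array([-0.01071892, -0.03244317,  0.01618079]), 'grasp_force': 0.0, 'width': 88.07427588906624}
```

View pics/top0.png

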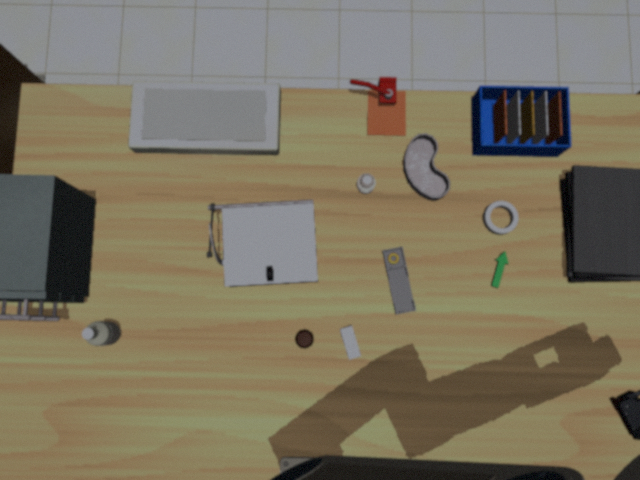

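View pics/scene0.png

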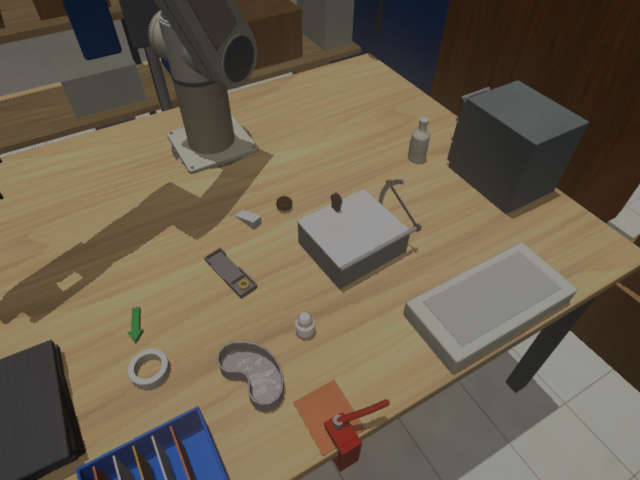

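The top view shows the arrow at about (500,269) pointing up, the tray at about (398,281) with its ring at (393,258), and the case lid at about (268,245) with its tab at (269,273). The pointer and scale are on the lid's left side. The scene view shows the pointer from (417,227) to about (388,182).

```bash
python3 - <<'E'
import cv2,numpy as np
t=cv2.imread("pics/top0.png");s=cv2.imread("pics/scene0.png")
def c(im,x,y,w,h,k):
    o=cv2.resize(im[y:y+h,x:x+w],None,fx=k,fy=k,interpolation=cv2.INTER_CUBIC)
    for i in range(0,w,10):cv2.line(o,(i*k,0),(i*k,4 if i%50 else 12),(0,0,255),1)
    for i in range(0,h,10):cv2.line(o,(0,i*k),(4 if i%50 else 12,i*k),(0,0,255),1)
    return o
a=c(t,370,240,160,80,5);b=c(t,200,190,130,100,4)   #800x400
cv2.imwrite("pics/c1.png",a)
d=c(s,290,170,140,120,5)
cv2.imwrite("pics/c2.png",d)
E
```

```text
(no output)
```

View pics/c1.png

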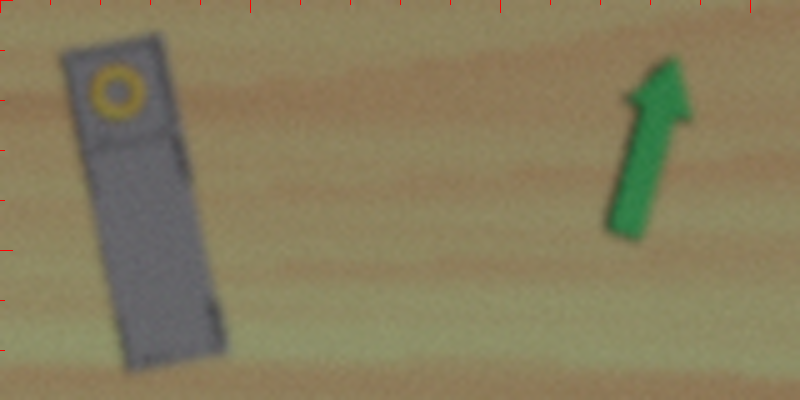

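View pics/c2.png

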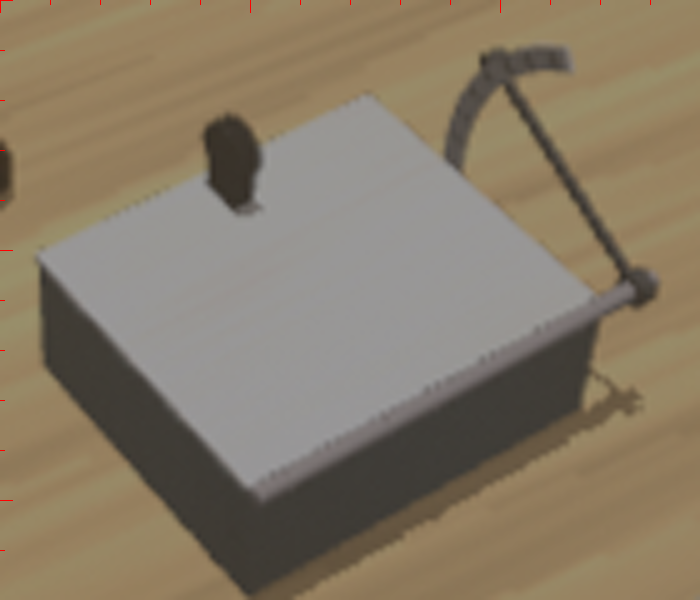

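The arrow's tip is at (504.4,251.4) and its tail at (494.8,287). The tray's corners are at (382.4,250.6), (402,247.2), (415.2,310) and (395.6,314). In the scene view the lid's front corners are at (363,188.6) and (297.4,221.4), the hinge knob is at (418,227.6) and the pointer tip is near (389,182.4).

```bash
python3 - <<'E'
import cv2
t=cv2.imread("pics/top0.png")
o=cv2.resize(t[190:295,200:330],None,fx=5.5,fy=5.5,interpolation=cv2.INTER_CUBIC)
for i in range(0,130,10):cv2.line(o,(int(i*5.5),0),(int(i*5.5),4 if i%50 else 12),(0,0,255),1)
cv2.imwrite("pics/c3.png",o)
E
cat >h.py <<'E'
import numpy as np
from scipy.spatial.transform import Rotation as R
from workcell import ctrl
def cam(n,obs=None):
    p=ctrl.camera_params(n);f=240/np.tan(np.radians(p["vfov"]/2))
    if n=="wrist":
        T=p["tool_from_camera"];Rt=R.from_rotvec(obs["orientation"]).as_matrix()
        return Rt@T[:3,:3],obs["ee_pos"]+Rt@T[:3,3],f,p["cx"],p["cy"]
    return R.from_rotvec(p["attitude"]).as_matrix(),p["eye"],f,p["cx"],p["cy"]
def proj(C,P):
    A,e,f,cx,cy=C;q=(np.atleast_2d(P)-e)@A
    return np.c_[cx-f*q[:,0]/q[:,2],cy+f*q[:,1]/q[:,2]]
def ray(C,u,z):
    A,e,f,cx,cy=C;d=A@np.array([(u[0]-cx)/f,-(u[1]-cy)/f,-1]);return e+d*(z-e[2])/d[2]
def loc(pose,P):  # planar pose x,y,yaw
    P=np.atleast_2d(P).astype(float);c,s=np.cos(pose[2]),np.sin(pose[2])
    return np.c_[pose[0]+c*P[:,0]-s*P[:,1],pose[1]+s*P[:,0]+c*P[:,1],P[:,2]]
def rows(target_pos,tool_x,tool_z):
    """shift & turn (scaled) from the present measured pose"""
    o=ctrl.get_obs();A=R.from_rotvec(o["orientation"]).as_matrix()
    z=np.array(tool_z,float);z/=np.linalg.norm(z);x=np.array(tool_x,float);x-=z*(x@z);x/=np.linalg.norm(x)
    B=np.c_[x,np.cross(z,x),z]
    return A.T@(np.array(target_pos)-o["ee_pos"])/150,R.from_matrix(A.T@B).as_rotvec()/(np.pi/4)
E
python3 - <<'E'
from h import *
from scipy.optimize import least_squares
np.set_printoptions(precision=2,suppress=True)
T=cam("top");S=cam("scene")
a=ray(T,(504.4,251.4),10);b=ray(T,(494.8,287),10)
d=a-b;print("arrow tip",a,"tail",b,np.linalg.norm(d),"mid",(a+b)/2,"yaw",np.arctan2(d[1],d[0]))
P=[(95,23,14),(95,-23,14),(-52,-23,14),(-52,23,14)];px=np.array([(382.4,250.6),(402,247.2),(415.2,310),(395.6,314)])
r=least_squares(lambda v:(proj(T,loc(v,P))-px).ravel(),[500,-100,0]);print("tray",r.x,r.fun)
P=[(-89,100,76),(-89,-100,76),(85,-100,0)];px=np.array([(363,188.6),(297.4,221.4),(340,289)])
r=least_squares(lambda v:(proj(S,loc(v,P))-px).ravel(),[480,120,0]);print("case",r.x,r.fun)
print(proj(T,loc(r.x,[(-89,100,76),(-89,-100,76),(85,-100,76),(85,100,76),(85,120,73),(-70,0,104)])))
g=least_squares(lambda a:(proj(S,loc(r.x,[(85-125*np.cos(a[0]),120,73+125*np.sin(a[0])),(85,120,73)]))-[(389,182.4),(418,227.6)]).ravel(),[.6]);print(g.x,g.fun)
E
```

```text
arrow tip [ 563.74 -386.78   10.  ] tail [ 482.73 -362.97   10.  ] 84.43691636945537 mid [ 523.23 -374.87   10.  ] yaw -0.2858572486522941
tray [ 472.91 -151.16    0.2 ] [-0.28 -0.46  0.04 -0.82  0.43  0.68 -0.2   0.56]
case [567.82 141.43   0.09] [ 0.32 -0.54 -0.66 -0.54  0.35  0.79]
[[224.67 285.87]
 [318.05 279.1 ]
 [312.34 199.68]
 [220.78 206.18]
 [211.85 207.11]
 [269.78 272.43]]
[0.48] [-0.34 -0.33 -0.62 -0.74]
```

View pics/c3.png

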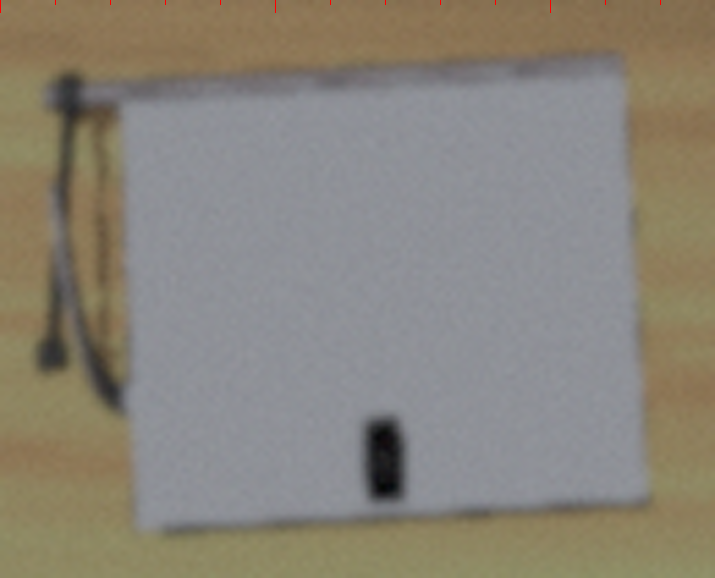

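```bash
python3 - <<'E'
from h import *
from scipy.optimize import least_squares
np.set_printoptions(precision=3,suppress=True)
T=cam("top");S=cam("scene")
sp=[(-89,100,76),(-89,-100,76),(85,-100,0),(85,120,73)];spx=np.array([(363,188.6),(297.4,221.4),(340,289),(418,227.6)])
tp=[(-89,100,76),(-89,-100,76),(85,120,73),(-70,0,120)];tpx=np.array([(224.9,286),(317.8,281.5),(212.4,207.3),(269.8,273.5)])
tipS=np.array((389,182.4));tipT=np.array((209.3,254.2))
def f(v):
    tip=[(85-125*np.cos(v[3]),120,73+125*np.sin(v[3]))]
    return np.r_[(proj(S,loc(v,sp+tip))-np.vstack([spx,tipS])).ravel(),(proj(T,loc(v,tp+tip))-np.vstack([tpx,tipT])).ravel()]
r=least_squares(f,[568,141,.09,.5]);print("case+ptr",r.x);print(r.fun.reshape(-1,2))
y=-.286
print("above arrow z150:",*rows((523,-375,150),(np.cos(y),np.sin(y),0),(0,0,-1)))
E
```

```text
case+ptr [566.601 141.026   0.081   0.48 ]
[[ 0.397 -0.693]
 [-0.983 -1.172]
 [-0.609  0.367]
 [-1.006 -0.593]
 [-0.369 -0.39 ]
 [-0.463  0.051]
 [ 0.082 -1.379]
 [-0.058 -0.153]
 [-0.792 -1.175]
 [ 0.044  0.008]]
above arrow z150: [ 1.996 -0.365  0.48 ] [-0.002  0.001  0.956]
```

```bash
python3 -m inch '[[0.4,-0.1,0.1,0,0,0.2,-1],[0.8,-0.2,0.2,0,0,0.43,-1],[1,-0.3,0.3,0,0,0.67,-1],[1,-0.36,0.4,0,0,0.9,-1],[1,-0.36,0.4,0,0,0.956,-1],[1,-0.36,0.4,0,0,0.956,-1]]'
python3 - <<'E'
from h import *
y=-.286
print(*rows((523-45*np.cos(y),-375-45*np.sin(y),160),(np.cos(y),np.sin(y),0),(0,0,-1)))
E
```

```text
t: 0.85
ee_pos: [390.0, -442.8, 162.3]
orientation: [-3.109, 0.446, 0.001]
ft_force: [-0.0, 0.1, 0.2]
width: 87.9
grasp_force: 0.0
[ 0.42375041 -0.68343929  0.01502173] [-0.00060253  0.0009401   0.00102736]
```

```bash
python3 -m inch '[[0.36,-0.34,0,0,0,0,-1],[0.7,-0.683,0.01,0,0,0,-1],[0.724,-0.683,0.01,0,0,0,-1],[0.724,-0.683,0.01,0,0,0,-1]]'
python3 - <<'E'
from h import *
import cv2
o=ctrl.get_obs();im=ctrl.get_image("wrist")[:,:,::-1]
cv2.imwrite("pics/w1.png",im);np.save("w1.npy",np.r_[o["ee_pos"],o["orientation"]])
C=cam("wrist",o)
h=cv2.cvtColor(im.copy(),cv2.COLOR_BGR2HSV);m=cv2.inRange(h,(45,90,40),(80,255,255))
n,l,s,c=cv2.connectedComponentsWithStats(m);k=1+s[1:,4].argmax();ys,xs=np.where(l==k)
G=np.array([ray(C,(x,y),10)[:2] for x,y in zip(xs,ys)])
mu=G.mean(0);w,V=np.linalg.eigh(np.cov(G.T));d=V[:,1];d*=np.sign(d[0]);p=(G-mu)@d
print(s[k],"ext",p.min(),p.max(),"yaw",np.arctan2(d[1],d[0]),"mid",mu+d*(p.min()+p.max())/2, o["ee_pos"])
E
```

```text
t: 1.35
ee_pos: [524.2, -375.1, 161.0]
orientation: [3.11, -0.443, 0.0]
ft_force: [0.1, 0.4, -0.1]
width: 87.8
grasp_force: 0.0
[ 299  171   36   97 1755] ext -42.43525404387539 42.564572562597455 yaw -0.29908308061059546 mid [ 526.55112967 -375.16981587] [ 524.17242525 -375.05091657  161.0296438 ]
```

View pics/w1.png

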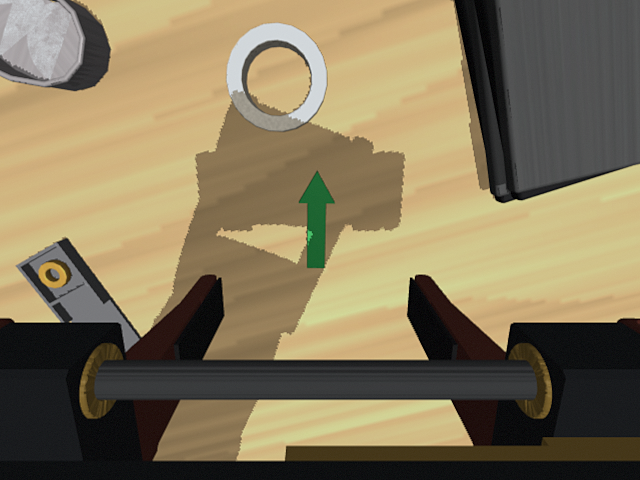

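The wrist view shows the arrow between the fingers, tip (316,171), tail (316,267). Its measured length of 85 mm agrees with the given 86 mm. Descending.

```bash
python3 -m inch '[[0.01,0,0.35,0,0,0,-1],[0.01,0,0.7,0,0,0,-1],[0.01,0,0.95,0,0,0,-1],[0.01,0,1,0,0,0,-1],[0.01,0,1,0,0,0,-1]]' && python3 -m inch '[[0,0,0.05,0,0,0,-1],[0,0,0.05,0,0,0,-1],[0,0,0.05,0,0,0,1],[0,0,0.05,0,0,0,1],[0,0,0.05,0,0,0,1],[0,0,0.05,0,0,0,1],[0,0,0.05,0,0,0,1],[0,0,0.05,0,0,0,1]]'
```

```text
t: 2.02
ee_pos: [523.9, -376.9, 11.7]
orientation: [3.109, -0.45, -0.0]
ft_force: [0.0, 0.0, -0.3]
width: 87.6
grasp_force: 0.0
t: 3.02
ee_pos: [524.6, -375.9, 3.6]
orientation: [-3.109, 0.448, 0.0]
ft_force: [-0.2, 0.6, 0.7]
width: 31.3
grasp_force: 0.0
```

```bash
python3 -m inch '[[0,0,0,0,0,0,1],[0,0,0,0,0,0,1],[0,0,0,0,0,0,1],[0,0,0,0,0,0,1]]' && python3 -m inch '[[0,0,-0.2,0,0,0,1],[0,0,-0.5,0,0,0,1],[0,0,-0.8,0,0,0,1],[0,0,-0.8,0,0,0,1]]'
python3 - <<'E'
from h import *
y=.2
print(*rows((473,-151,120),(np.cos(y),np.sin(y),0),(0,0,-1)))
E
```

```text
t: 3.52
ee_pos: [524.6, -375.9, 3.6]
orientation: [-3.109, 0.448, 0.0]
ft_force: [-0.1, 0.5, -0.3]
width: 15.5
grasp_force: 30.3
t: 4.03
ee_pos: [526.8, -377.6, 127.8]
orientation: [3.106, -0.447, 0.01]
ft_force: [0.3, 0.3, -1.5]
width: 15.6
grasp_force: 30.3
[-0.77038719 -1.34811297  0.04286723] [ 0.00538274 -0.00791519 -0.61886721]
```

```bash
python3 -m inch '[[-0.2,-0.35,0,0,0,-0.2,1],[-0.4,-0.7,0,0,0,-0.4,1],[-0.55,-0.96,0,0,0,-0.6,1],[-0.55,-0.96,0,0,0,-0.62,1],[-0.55,-0.96,0,0,0,-0.62,1]]'
python3 - <<'E'
from h import *
import cv2
o=ctrl.get_obs();im=ctrl.get_image("wrist")[:,:,::-1]
cv2.imwrite("pics/w2.png",im);np.save("w2.npy",np.r_[o["ee_pos"],o["orientation"]])
y=.2
print(*rows((473,-151,120),(np.cos(y),np.sin(y),0),(0,0,-1)))
E
```

```text
t: 4.65
ee_pos: [486.3, -214.8, 123.3]
orientation: [3.126, 0.314, -0.0]
ft_force: [-0.5, -0.1, -0.6]
width: 15.5
grasp_force: 30.3
[-0.00329426 -0.43765232  0.02225256] [ 0.00029504 -0.00015396 -0.00079107]
```

View pics/w2.png

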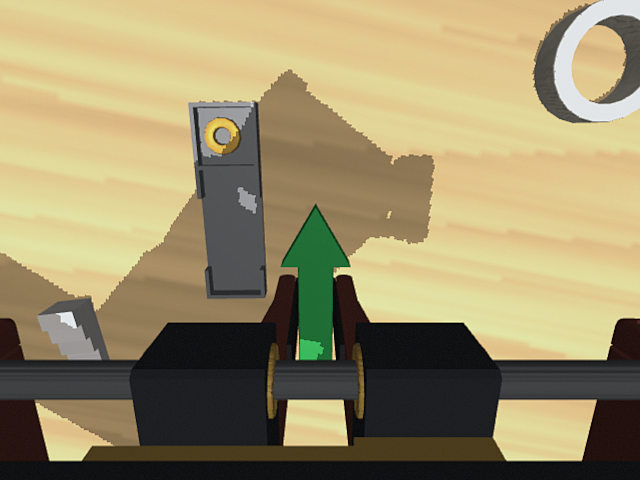

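The tray is seen whole, outer corners at (189,103), (257,101), (266,297) and (208,298). The arrow sits straight in the grip, with its tip at (315.5,205).

```bash
python3 - <<'E'
from h import *
from scipy.optimize import least_squares
np.set_printoptions(precision=3,suppress=True)
v=np.load("w2.npy");C=cam("wrist",dict(ee_pos=v[:3],orientation=v[3:]))
P=[(95,23,14),(95,-23,14),(-52,-23,14),(-52,23,14)];px=np.array([(189,103),(257,101),(266,297),(208,298)])
r=least_squares(lambda q:(proj(C,loc(q,P))-px).ravel(),[473,-151,.2]);print("tray",r.x,r.fun)
A=R.from_rotvec(v[3:]).as_matrix();tip=ray(C,(315.5,205),v[2]+6.4);print("tip in tool",A.T@(tip-v[:3]))
y=(r.x[2]+.2)/2
print(*rows((r.x[0],r.x[1],60),(np.cos(r.x[2]),np.sin(r.x[2]),0),(0,0,-1)))
E
```

```text
tray [ 475.322 -152.767    0.209] [ 0.333 -1.18  -0.619  0.156  0.119  0.937  0.211  0.407]
tip in tool [46.809 -0.268 -6.407]
[ 0.009 -0.423  0.422] [ 0.    -0.    -0.012]
```

```bash
python3 -m inch '[[-0.01,-0.3,0,0,0,-0.01,1],[-0.01,-0.423,0.1,0,0,-0.012,1],[-0.01,-0.423,0.4,0,0,-0.012,1],[-0.01,-0.423,0.65,0,0,-0.012,1],[-0.01,-0.423,0.65,0,0,-0.012,1]]'
python3 - <<'E'
from h import *
y=.209
print(*rows((475.3-3*np.cos(y),-152.8-3*np.sin(y),8),(np.cos(y),np.sin(y),0),(0,0,-1)))
E
```

```text
t: 5.32
ee_pos: [470.3, -152.9, 23.8]
orientation: [-3.122, -0.326, 0.007]
ft_force: [-0.4, 0.0, 0.3]
width: 15.6
grasp_force: 30.3
[0.01297517 0.00618219 0.10551978] [-0.00340131  0.005695   -0.00095144]
```

```bash
python3 -m inch '[[0.005,0,0.05,0,0,0,1],[0.005,0,0.11,0,0,0,1],[0.005,0,0.11,0,0,0,1],[0.005,0,0.11,0,0,0,1]]'; python3 -m inch '[[0,0,0,0,0,0,0.2],[0,0,0,0,0,0,0.2],[0,0,0,0,0,0,0.2],[0,0,0,0,0,0,0.2],[0,0,0,0,0,0,-0.2],[0,0,0,0,0,0,-0.2]]';python3 -m inch '[[0,0,-0.2,0,0,0,-0.2],[0,0,-0.6,0,0,0,-0.2],[-0.3,0,-0.9,0,0,0,-0.2],[-0.3,0,-0.9,0,0,0,-0.2],[-0.3,0,-0.9,0,0,0,-0.2]]'
python3 - <<'E'
from h import *
import cv2
o=ctrl.get_obs();im=ctrl.get_image("wrist")[:,:,::-1]
cv2.imwrite("pics/w3.png",im)
c,s=np.cos(.081),np.sin(.081);tab=loc((566.6,141,.081),[(-70,0,104)])[0];print(tab)
print(*rows((tab[0],tab[1],150),(c,s,0),(0,0,-1)),o["qpos"])
E
```

```text
t: 5.82
ee_pos: [473.0, -152.6, 10.2]
orientation: [3.124, 0.33, 0.001]
ft_force: [0.2, 0.5, -0.2]
width: 15.8
grasp_force: 30.3
t: 6.58
ee_pos: [472.7, -152.5, 9.7]
orientation: [-3.124, -0.33, 0.0]
ft_force: [0.9, -1.0, 0.6]
width: 51.1
grasp_force: 0.0
t: 7.2
ee_pos: [429.0, -162.0, 144.5]
orientation: [3.124, 0.329, 0.001]
ft_force: [-0.2, 0.7, -1.0]
width: 52.7
grasp_force: 0.0
[496.82950947 135.33619811 104.        ]
[ 0.85627734 -1.84254136 -0.04019017] [-0.0005223   0.00062299  0.16449121] [-3.87044664e-01  3.02066826e-01  2.04773654e+00  1.39380402e-04
  7.90966455e-01  9.73846572e-01]
```

View pics/w3.png

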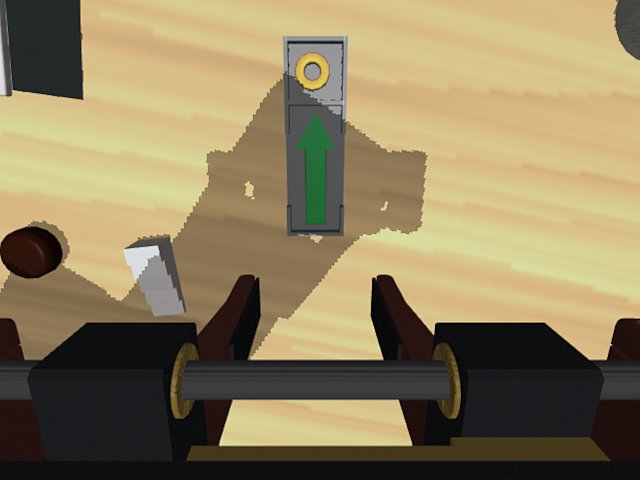

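The arrow lies flat inside the long compartment, tip at (316,113) towards the ring, tail at (316,223). Now moving to the case tab.

```bash
python3 -m inch '[[0.1,-0.3,-0.25,0,0,0,-0.2],[0.2,-0.65,-0.3,0,0,0.1,-0.2],[0.3,-0.95,-0.3,0,0,0.165,-0.2],[0.3,-0.95,-0.3,0,0,0.165,-0.2]]' && python3 -m inch '[[0.2,-0.35,0,0,0,0,-0.2],[0.3,-0.7,0,0,0,0,-0.2],[0.35,-0.9,0,0,0,0,-0.2],[0.35,-0.9,0,0,0,0,-0.2],[0.35,-0.9,0,0,0,0,-0.2]]'
python3 - <<'E'
from h import *
import cv2
o=ctrl.get_obs();im=ctrl.get_image("wrist")[:,:,::-1]
cv2.imwrite("pics/w4.png",im);np.save("w4.npy",np.r_[o["ee_pos"],o["orientation"]])
c,s=np.cos(.081),np.sin(.081)
print(*rows((496.8,135.3,150),(c,s,0),(0,0,-1)))
C=cam("wrist",o);print(proj(C,loc((566.6,141,.081),[(-70,0,120),(-89,100,76),(-89,-100,76),(85-125*np.cos(.48),120,73+125*np.sin(.48))])))
E
```

```text
t: 7.75
ee_pos: [443.2, -10.4, 188.3]
orientation: [-3.138, -0.134, 0.004]
ft_force: [-0.1, -0.5, -0.3]
width: 52.7
grasp_force: 0.0
t: 8.38
ee_pos: [483.9, 124.6, 188.6]
orientation: [3.138, 0.127, -0.004]
ft_force: [0.2, 0.1, 0.5]
width: 52.3
grasp_force: 0.0
[ 0.09134238 -0.06595128  0.25901383] [ 0.0006878   0.00217598 -0.00130901]
[[301.0295751  233.36776982]
 [173.35472741 242.11800922]
 [433.5108684  241.95921571]
 [ 92.89519834 165.12382586]]
```

View pics/w4.png

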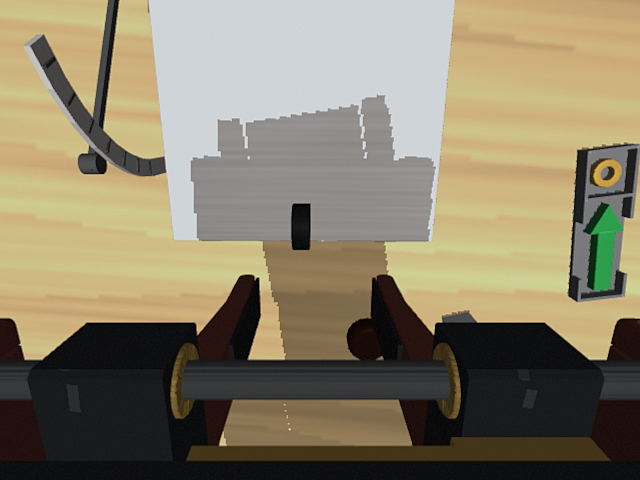

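The front lid corners at (174,240) and (433,241) and the tab at (301,226) match the predicted case pose within 1–2 px. Descending around the tab and gripping.

```bash
python3 -m inch '[[0.09,-0.066,0,0,0,0,-0.2],[0.091,-0.066,0.3,0,0,0,-0.2],[0.091,-0.066,0.6,0,0,0,-0.2],[0.091,-0.066,0.675,0,0,0,-0.2],[0.091,-0.066,0.675,0,0,0,-0.2],[0.091,-0.066,0.675,0,0,0,-0.2]]' && python3 -m inch '[[0,0,0,0,0,0,1],[0,0,0,0,0,0,1],[0,0,0,0,0,0,1],[0,0,0,0,0,0,1],[0,0,0,0,0,0,1],[0,0,0,0,0,0,1],[0,0,0,0,0,0,1],[0,0,0,0,0,0,1]]'
```

```text
t: 9.18
ee_pos: [498.6, 136.9, 89.9]
orientation: [-3.138, -0.126, -0.004]
ft_force: [0.0, -0.6, -0.3]
width: 53.0
grasp_force: 0.0
t: 10.18
ee_pos: [497.2, 135.5, 88.5]
orientation: [3.138, 0.126, -0.0]
ft_force: [1.3, -7.4, 1.2]
width: 11.8
grasp_force: 30.0
```

```bash
python3 -m inch '[[0.012,0,-0.082,0,-0.102,0,1],[0.03,0,-0.163,0,-0.204,0,1],[0.054,0,-0.243,0,-0.306,0,1],[0.085,0,-0.32,0,-0.407,0,1],[0.122,0,-0.394,0,-0.509,0,1],[0.165,0,-0.465,0,-0.611,0,1],[0.165,0,-0.465,0,-0.611,0,1],[0.165,0,-0.465,0,-0.611,0,1],[0.165,0,-0.465,0,-0.611,0,1]]'
python3 - <<'E'
from h import *
import cv2
np.set_printoptions(precision=3,suppress=True)
o=ctrl.get_obs();T=ctrl.get_image("top")[:,:,::-1];S=ctrl.get_image("scene")[:,:,::-1]
cv2.imwrite("pics/s5.png",S);cv2.imwrite("pics/t5.png",T)
a=cv2.resize(S[110:290,290:430],None,fx=3.3,fy=3.3,interpolation=cv2.INTER_CUBIC)
cv2.imwrite("pics/s5c.png",a)
A=R.from_rotvec(o["orientation"]).as_matrix();g=o["ee_pos"]-19*A[:,2]
c,s=np.cos(.081),np.sin(.081);h=np.array([566.6+85*c,141+85*s,73]);d=g-h
print("grasp rel hinge",-(d[0]*c+d[1]*s),d[2],"angle",np.arctan2(d[2],-(d[0]*c+d[1]*s))-np.arctan2(31,155),"r",np.hypot(-(d[0]*c+d[1]*s),d[2]),np.hypot(155,31),"tilt",np.arccos(-A[2,2]),o["ft_force"])
E
```

```text
t: 11.3
ee_pos: [521.1, 137.3, 157.2]
orientation: [3.028, 0.121, -0.744]
ft_force: [-2.6, -6.2, -2.4]
width: 11.7
grasp_force: 30.0
grasp rel hinge 121.89245895868535 101.08126846666644 angle 0.494937499796437 r 158.35149000191026 158.06960492137634 tilt 0.482141743325907 [-2.583 -6.194 -2.418]
```

View pics/s5c.png

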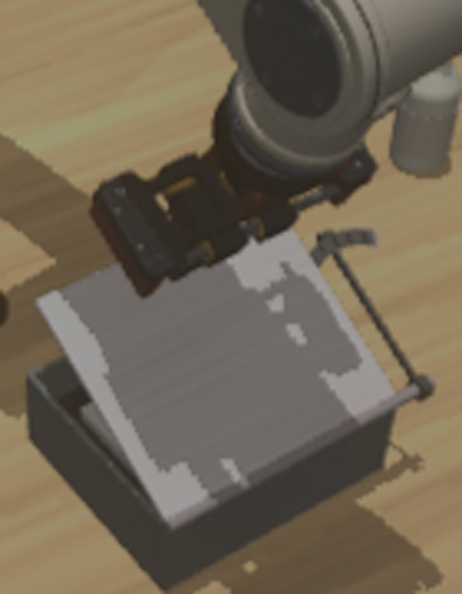

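The lid is raised. Its side edge runs (395,405)→(290,230) in the crop and the pointer (422,388)→(328,242), close to parallel. I've viewed all ten pictures, so I'll measure both angles with image code.

```bash
cat >ang.py <<'E'
import sys,cv2
from h import *
from scipy.optimize import least_squares
from scipy.ndimage import map_coordinates,gaussian_filter
np.set_printoptions(precision=3,suppress=True)
def arm(pose,a,y,r,off):
    r=np.asarray(r,float);return loc(pose,np.c_[85-r*np.cos(a)+off*np.sin(a),np.full(len(r),y),pose[3]+73+r*np.sin(a)+off*np.cos(a)])
def model(C,pose,a,kind):
    return proj(C,arm(pose,a,120,np.linspace(25,105,17),0) if kind=="ptr" else arm(pose,a,100,np.linspace(25,165,21),3))
def meas(im,P,kind,w=5):
    im=im.astype(float);ch=gaussian_filter(255-im.mean(2) if kind=="ptr" else im[:,:,0]-im[:,:,2],.6)
    d=P[-1]-P[0];d/=np.linalg.norm(d);n=np.array([-d[1],d[0]]);k=np.arange(-w,w+.01,.1);o=[]
    for p in P:
        q=p[None]+k[:,None]*n;v=map_coordinates(ch,[q[:,1],q[:,0]],order=1)
        if kind!="ptr": v=abs(np.gradient(v))
        c=v-v.min();c[c<.5*c.max()]=0;m=v.argmax();c[abs(k-k[m])>1.5]=0;o.append((c*k).sum()/c.sum())
    return np.array(o),n
def fit(cam_name,shut,now,a0,l0):
    C=cam(cam_name);I0=cv2.imread(shut);I1=cv2.imread(now)
    v=np.array([566.6,141,.081,0,a0,l0])
    for it in range(4):
        L=[(I0,"lid",lambda v:0.),(I0,"ptr",lambda v:v[4]),(I1,"ptr",lambda v:v[4]),(I1,"lid",lambda v:v[5])]
        M=[]
        for I,k,f in L:
            P=model(C,v,f(v),k);e,n=meas(I,P,k);ok=abs(e-np.median(e))<1;M.append((P,e,n,k,f,ok))
        def res(u):
            r=[((model(C,u,f(u),k)-P)@n-e)[ok] for P,e,n,k,f,ok in M]
            return np.r_[np.concatenate(r),(u[:2]-[566.6,141])/2,(u[2]-.081)/.01,u[3]/2]
        s=least_squares(res,v,loss="soft_l1",f_scale=.3,x_scale=[1,1,.01,1,.01,.01]);v=s.x
    cov=np.linalg.inv(s.jac.T@s.jac)
    for P,e,n,k,f,ok in M: r=((model(C,v,f(v),k)-P)@n-e);print(k,ok.sum(),"rms",r[ok].std(),"mean",r[ok].mean())
    print(cam_name,v,"ptr",v[4],"lid",v[5],"diff",v[4]-v[5])
fit("scene","pics/scene0.png",sys.argv[1],.48,float(sys.argv[2]))
E
python3 ang.py pics/s5.png .49
```

```text
lid 20 rms 0.13988966087496885 mean -0.019343233551684227
ptr 17 rms 0.05809312704643752 mean 0.005194087844260334
ptr 17 rms 0.06035820944658096 mean 0.007802640105136081
lid 18 rms 0.10353922766706888 mean 0.011088119760190616
scene [566.408 140.267   0.08   -0.233   0.479   0.475] ptr 0.47934128593967995 lid 0.4748371243202082 diff 0.004504161619471758
```

```bash
python3 -m inch '[[0,0,-0.005,0,-0.005,0,1],[0,0,-0.005,0,-0.005,0,1],[0,0,-0.005,0,-0.005,0,1],[0,0,-0.005,0,-0.005,0,1],[0,0,-0.005,0,-0.005,0,1],[0,0,-0.005,0,-0.005,0,1]]'
python3 - <<'E'
from h import *
import cv2
cv2.imwrite("pics/s6.png",ctrl.get_image("scene")[:,:,::-1])
o=ctrl.get_obs();print(np.abs(o["qvel"]).max())
E
python3 ang.py pics/s6.png .48
```

```text
t: 12.15
ee_pos: [521.4, 137.3, 157.8]
orientation: [3.026, 0.121, -0.75]
ft_force: [-1.0, -5.5, -5.2]
width: 12.0
grasp_force: 30.0
0.0019171083823507635
lid 20 rms 0.1390878744999093 mean -0.023169200050078765
ptr 17 rms 0.057976752975702144 mean 0.007032187843838011
ptr 17 rms 0.060109137497411695 mean 0.00531683561191333
lid 16 rms 0.07966712751248375 mean 0.024103454389604248
scene [566.374 140.248   0.08   -0.213   0.48    0.478] ptr 0.47960902202204864 lid 0.47836583971013874 diff 0.0012431823119098961
```

The lid is within about 0.001 rad of the pointer, and the grip is steady.

```bash
python3 -c "
from workcell import ctrl
print(ctrl.close_job())"
```

```text
the job is handed in; nothing more can be done
None
```

The job is handed in at about 12 s: the arrow lies flat in the tray's long compartment, pointing at the ring, and the arm is holding the lid at about 0.478 rad against the pointer's 0.480 rad (both measured from the scene camera).

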